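# Put the orange away and close the fruit keeper

## Task

Put the orange away in the open bamboo fruit keeper: set it down gently on the bottom, without dropping it. Then fit the keeper's lid by its bar handle, lowering it so that both steel pins of the rear rail come up through the lid's two holes and the lid lies flush on the rim all round; put it down rather than letting it fall, and leave the tin, the glass bowl and the spoon where they are.

Things in the scene. Friction and masses are not known exactly. Their poses are not given: they have to be found in the camera images.
- keeper: Fruit keeper: fixed open-topped bamboo box, outside 150 (x) x 170 (y) x 90 mm high, walls and floor 8 mm thick. Origin: centre of its underside; z up. Behind its rear (+x) wall runs a darker bamboo rail, 25 mm wide, 170 mm long, top level with the rim, carrying two steel pins that locate the lid.
- railseat (a point): Middle of the rail's seat on the keeper, at keeper (88, 0, 90) mm, axes as the keeper. Two dark steel pins, 12 mm thick, 22 mm tall, tips chamfered 1.5 mm, stand on the rail 120 mm apart along y. The rail is fixed, but on slots: the pins' middle lies anywhere from -16 to +16 mm along y from this point, at x = 0. That offset is not reported; it must be seen or felt.
- lid: Bamboo lid, 182 (x) x 198 (y) x 12 mm, 0.2 to 0.45 kg, flat on the counter. Origin: centre of its underside; z up. Two 15 mm through holes at x = +75, y = +60 and -60 mm. In the middle of its top a darker bar handle, 18 (x) x 90 (y) mm, from 12 to 50 mm above the underside. Fitted: axes as the keeper's, underside at keeper z = 90, origin at keeper x = +13, y = the pins' middle.
- orange: Orange, a ball of 64 mm diameter, about 0.14 kg. Origin: its centre. It starts on the saucer, in its well, centre 38 mm above the counter.
- saucer: Shallow white ceramic saucer with a blue ring, 130 mm in diameter, 6 mm thick, with a raised ring (46 mm diameter, to 10 mm high) in the middle in which the orange rests. Origin: centre of its underside. It may shift.
- tin: Closed aluminium tin with a blue lid, 83 mm in diameter, 70 mm high. Origin: centre of its underside. To be left alone.
- bowl: Small green glass bowl, 96 mm in diameter, 45 mm high. Origin: centre of its underside. To be left alone.
- spoon: Steel spoon, 180 mm long, lying on the counter. Origin: near its middle, on the underside. To be left alone.
Mind the look-alikes: they are no part of the job. Of the things that look like the orange, the largest one is meant.

How it is judged:
On the way:
1. The orange lies in the open keeper, let go and at rest, before the lid is fitted (x of orange in the frame of keeper between -0.067 and 0.067 m and y of orange in the frame of keeper between -0.077 and 0.077 m and z of orange in the frame of keeper between 0 and 0.05 m and linear speed of orange below 0.05 m/s and contact force between the fingers and orange below 0.1 N and horizontal distance between lid and keeper above 0.1 m), for 0.2 s.
At the end, for the whole second after the job is handed in: Orange centre inside the keeper, at most 50 mm above its underside, at rest; lid released, at rest, flush: underside 86 to 92.5 mm above the keeper's, tilt under 0.025 rad, origin at keeper x 5 to 21 mm, y within 22 mm, x axes aligned within 0.06 rad (x of orange in the frame of keeper between -0.067 and 0.067 m and y of orange in the frame of keeper between -0.077 and 0.077 m and z of orange in the frame of keeper between 0 and 0.05 m and x of lid in the frame of keeper between 0.005 and 0.021 m and y of lid in the frame of keeper between -0.022 and 0.022 m and z of lid in the frame of keeper between 0.086 and 0.0925 m and angle between lid's own z axis and vertical below 0.025 rad and angle between the x axis of lid and the x axis of keeper, either way round below 0.06 rad and contact force between the fingers and lid below 0.1 N and linear speed of lid below 0.02 m/s and linear speed of orange below 0.08 m/s); the robot touches nothing.
It fails at once if The orange lands hard: it presses on the keeper with more than 30 N (contact force between orange and keeper above 30 N).
It fails at once if The orange is dropped: it moves faster than 0.4 m/s (a fall of about 8 mm) with no finger on it (linear speed of orange above 0.4 m/s and contact force between the fingers and orange below 0.1 N).
It fails at once if The lid is dropped: it moves faster than 0.45 m/s (a fall of about 10 mm) with no finger on it (linear speed of lid above 0.45 m/s and contact force between the fingers and lid below 0.1 N).
It fails at once if The tin, bowl or spoon is moved by more than 25 mm (distance of any of tin, bowl, spoon from where it was at the start of the episode above 0.025 m).
It also fails if it takes over 72 s, if anything falls off the work surface, if the arm or the gripper's body presses on something with over 40 N, if the wrist force passes 120 N, or if a joint passes its speed limit or range.

## Robot

A 7-joint arm with a two-finger parallel gripper is mounted at the origin on the work surface. World frame = base frame: x ahead of the robot, y to its left, z up, the work surface at z = 0. Lengths are in m, angles in rad, forces in N, time in s.
With the tool pointing down it reaches from about 0.4 to 0.875 m from the base axis. Payload 19.3 kg.
Tool frame: the origin (TCP) lies at the very end of the fingers, on their centre line; the grasp point (between the pads) lies 19 mm behind it; z points along the fingers, y is the line along which they close (so a half turn about z gives the same grasp; the last joint's range is limited). The gripper opens to 85 mm and grips with 20 to 120 N. Pads are 22 mm wide; open, the fingers measure 114 mm over their backs; the gripper's body (76 mm by 85 mm) begins 54 mm behind the grasp point. The pads swing forward as they close: fully open they stand 13 mm farther back than shut.
Start: joints at [-1.261, 0.521, -0.036, 1.599, 0.021, 1.021, -0.113], TCP at [0.232, 0.58, 0.231] pointing down, gripper open.
Joint ranges: [-2.91, 2.91], [-0.3, 2.13], [-1.5, 1.42], [0.17, 2.43], [-1.26, 4.41], [0.16, 1.93], [-2.52, 2.52]. Speed limits (rad/s): [1.89, 1.89, 2.39, 2.39, 3.01, 3.01, 3.01].

## Interface

Orientations are given as [roll, pitch, yaw] about the fixed x, y, z axes, in that order (R = Rz(yaw) Ry(pitch) Rx(roll)).
In Python, from workcell import observe, grab_frame, job_done gives the robot as it stands.
- The arm moves only by the tool move_arm, never from a script. Its argument "plan" is a list that holds one entry, the list of rows, each a list of 7 numbers: the shift along the tool's x, y, z each as a share of 0.02 m, from -1 to 1, then the turn, a rotation vector about the tool's x, y, z each as a share of 6 degrees, from -1 to 1, then the opening, from -1 (shut) to 1 (fully open). A call has exactly 10 rows; each row shifts and turns the commanded pose from where the row before left it, along the tool's axes as they then stand; what a row does not reach is not made up. A row lasts 1/10 s, in which the tool goes at most 50 mm and 8.59 degrees, less where a joint would pass 70% of its speed; a pose out of reach is approached as far as the arm can. A call with a number of a shift or a turn outside -1 to 1 is refused whole. A call with a gripper value outside its range is refused whole. The fingers move at their own pace and stop on an object; "grip_force" is the grip in N (left out, the last holds). Time passes only in rows, so rows that do not move let the fingers close, or fill a call up. It gives the time, the measured TCP pose, the force, the opening and the grip force at its end, in the units of the state.
- observe(): the state, without advancing time (a new reading comes with each control period).
- grab_frame(name): name is "scene" or "top"; returns a dict with "color" (480x640x3 uint8, red, green, blue), "intrinsics" (3x3 intrinsics, pixels), "k1" (the pictures are not rectified: a ray, as slopes to the right and down, at radius r is drawn at 1 + k1 r^2 times it, then the intrinsics apply), "position" and "orientation" of the camera in the world. Camera axes: x right, y down, z forward; pixel columns grow to the right and rows downward; lengths in m; the calibration is good to about 2 mm. A picture is of the moment at which its call begins. There is no depth.
- job_done(): hands the job in; it is judged then, once.
The state is a dict: "clock": time; "qpos": joint angles; "qd": joint speeds; "joint_efforts": joint torques, N m; "position": TCP position; "tool_rot": TCP orientation; "force": force on the tool from outside, world axes, zero at the start; "moment": the same for the moment, N m; "grip_width": finger opening in m; "finger_force": force on a finger pad.
Only numpy, scipy, OpenCV 4.12 (cv2) and the standard library are available. Lean on these libraries where they do the work, as an engineer would, in place of code of your own. Each camera call takes 0.05 s, during which the arm holds its last target. There are 200 camera calls.

## Working session

There is one attempt and no reset: what is moved stays moved. The work goes in short steps, Python scripts to look and compute and a tool call to move; the robot and the scene stay as the last step left them, time stands still between calls to the robot, and variables do not carry over. Pictures are saved under pics/ and viewed, at most 10 in all, crops included, and the job is handed in when it is done.

Besides the shell and the picture viewer there is one more tool, called as name(argument=value, ...) on one line, values as JSON. move_arm: Moves the arm, as the interface text tells. Shift numbers are shares of 0.02 m and turn numbers shares of 6 degrees, none past 1 either way. Its arguments: {"type":"object","properties":{"plan":{"type":"array"},"grip_force":{"type":"number"}},"required":["plan"]}

```bash
mkdir -p pics; ls; cat > h.py <<'E'
import numpy as np, cv2
from workcell import observe, grab_frame, job_done
from scipy.spatial.transform import Rotation as R
def rot(o):
    o=np.array(o,float)
    if o.shape==(3,3): return o
    return R.from_euler('xyz',o).as_matrix() if o.size==3 else R.from_quat(o).as_matrix()
def ray(f,u,v):
    K=np.array(f['intrinsics']);k=f['k1']
    d=np.array([(u-K[0,2])/K[0,0],(v-K[1,2])/K[1,1]]);s=d.copy()
    for _ in range(20): s=d/(1+k*(s@s))
    return np.array(f['position']),rot(f['orientation'])@np.array([s[0],s[1],1])
def onz(f,u,v,z):
    p,d=ray(f,u,v);return p+d*(z-p[2])/d[2]
def proj(f,P):
    K=np.array(f['intrinsics']);c=rot(f['orientation']).T@(np.array(P)-np.array(f['position']))
    s=c[:2]/c[2];s=s*(1+f['k1']*(s@s));return K[0,0]*s[0]+K[0,2],K[1,1]*s[1]+K[1,2]
def save(f,n,crop=None,sc=1):
    im=f['color'][:,:,::-1]
    if crop: im=im[crop[1]:crop[3],crop[0]:crop[2]]
    cv2.imwrite('pics/'+n,cv2.resize(im,None,fx=sc,fy=sc,interpolation=cv2.INTER_CUBIC))
E
python3 - <<'E'
from h import *
import pickle
print(observe())
for n in('top','scene'):
    f=grab_frame(n);save(f,n+'0.png');pickle.dump(f,open(n+'0.pkl','wb'))
    print({k:v for k,v in f.items() if k!='color'})
E
```

```text
pics
{'clock': 0.0, 'qpos': array([-1.26119906,  0.52202922, -0.03634046,  1.59998511,  0.02117245,
        1.02112502, -0.11281117]), 'qd': array([ 3.01979712e-04,  2.12711661e-03, -1.53141182e-03, -2.50718705e-03,
       -8.17797708e-04,  9.37144554e-04,  6.97527995e-05]), 'joint_efforts': array([ 1.42465691e-03, -9.27094245e+01,  1.98051922e+00, -3.69940317e+01,
        1.79453212e-02,  8.06627126e-03, -8.53729375e-06]), 'position': array([0.23160237, 0.58013945, 0.23072431]), 'tool_rot': array([-3.14043088e+00,  5.37566173e-05,  2.76177077e+00]), 'force': array([ 0.21615774, -0.11154194,  0.45528468]), 'moment': array([0.03304058, 0.02004634, 0.02418372]), 'finger_force': 0.0, 'grip_width': 0.08566464931650557}
{'intrinsics': array([[582.11755633,   0.        , 323.11061887],
       [  0.        , 582.11755633, 228.36674892],
       [  0.        ,   0.        ,   1.        ]]), 'k1': -0.0934553052016285, 'position': array([0.42992626, 0.00938216, 1.19892947]), 'orientation': array([-2.97081099,  0.00584032, -1.55289738])}
{'intrinsics': array([[438.48367216,   0.        , 323.8982862 ],
       [  0.        , 438.48367216, 241.42121722],
       [  0.        ,   0.        ,   1.        ]]), 'k1': -0.10157375371332902, 'position': array([1.19456553, 0.34682574, 0.827377  ]), 'orientation': array([-2.3885704 , -0.01730787,  2.11335382])}
```

View pics/top0.png

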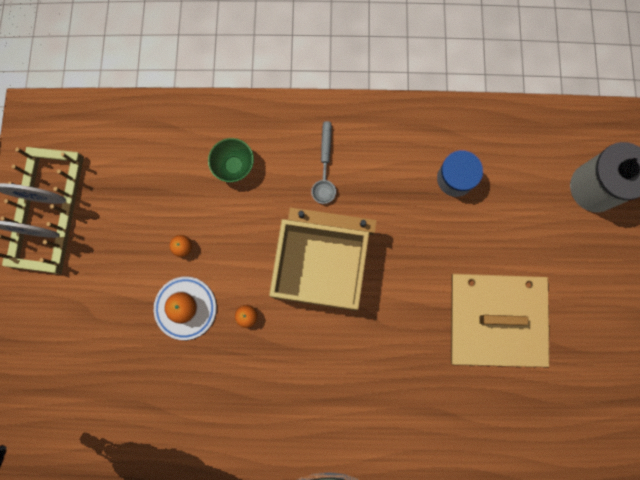

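View pics/scene0.png

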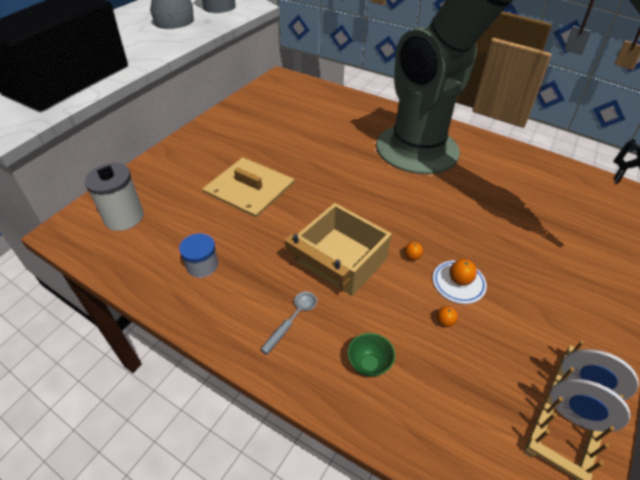

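The candidates are top-view pixels (180,246), a small orange; (246,317), a small orange; and (180,307), the largest, on the blue-ringed saucer. I choose (180,307). Lid: (500,320) with its holes at the top (+x). Keeper: (320,260), with pins near (302,214) and (363,223).

```bash
cat > m.py <<'E'
from h import *
import pickle
def oranges(f):
    h=cv2.cvtColor(f['color'],cv2.COLOR_RGB2HSV)
    m=cv2.inRange(h,(5,215,140),(16,255,255))
    m=cv2.morphologyEx(m,cv2.MORPH_OPEN,np.ones((3,3)))
    n,l,s,c=cv2.connectedComponentsWithStats(m)
    return sorted([(int(a[4]),*[int(x) for x in a[:4]],*q) for a,q in zip(s[1:],c[1:]) if 60<a[4]<3000],reverse=True)[:6]
if __name__=='__main__':
    T=pickle.load(open('top0.pkl','rb'));S=pickle.load(open('scene0.pkl','rb'))
    for f in(T,S):
        for o in oranges(f): print(np.round(o,1))
    def box(f,b,lo,hi):
        h=cv2.cvtColor(f['color'],cv2.COLOR_RGB2HSV)[b[1]:b[3],b[0]:b[2]]
        m=cv2.inRange(h,lo,hi);return m
    h=cv2.cvtColor(T['color'],cv2.COLOR_RGB2HSV)
    for n,p in dict(lid=(470,340),hand=(510,321),table=(420,300),rim=(300,303),rail=(330,219),floor=(330,270),hole=(471,283)).items(): print(n,h[p[1],p[0]])
    a=T['color'][195:325,255:385];b=T['color'][265:375,440:560];c=T['color'][235:345,140:270]
    ims=[cv2.resize(x[:,:,::-1],(390,290*1),interpolation=cv2.INTER_CUBIC) for x in(a,b,c)]
    s=S['color'][200:300,280:400];ims.append(cv2.resize(s[:,:,::-1],(390,290),interpolation=cv2.INTER_CUBIC))
    cv2.imwrite('pics/crop0.png',np.vstack([np.hstack(ims[:2]),np.hstack(ims[2:])]))
E
python3 m.py
```

```text
[308.  455.  259.   20.   24.  464.2 270.9]
[203.  441.  307.   17.   18.  448.5 315.9]
[153.  408.  243.   15.   15.  414.7 250.5]
lid [ 20 117 201]
hand [ 16 153 163]
table [ 12 162 162]
rim [ 10 156  72]
rail [ 17 150 170]
floor [ 22 106 205]
hole [ 12 166 146]
```

View pics/crop0.png

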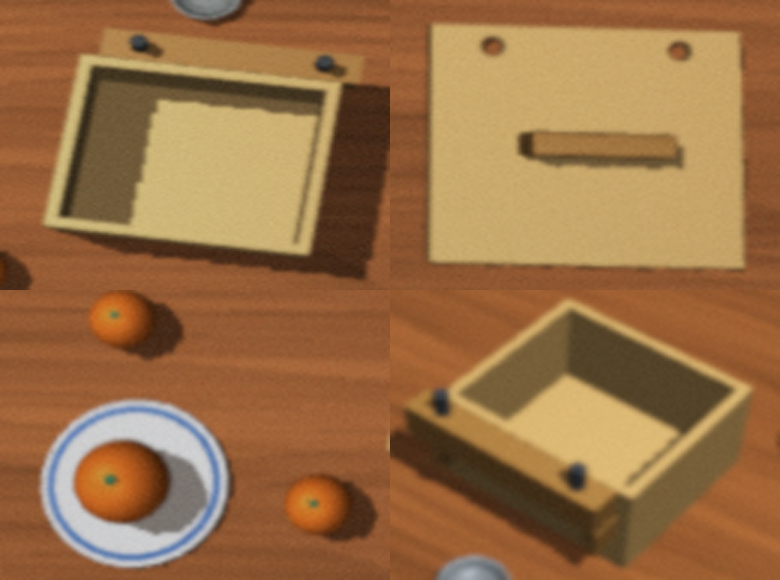

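The crop confirms the orange at (180,307) in the saucer is by far the largest. It also shows both keeper pins, (301,214) and (363,223), and the lid holes, (471,282) and (529,284). Next I measure these more precisely.

```bash
cat > m2.py <<'E'
from h import *
import pickle
T=pickle.load(open('top0.pkl','rb'));S=pickle.load(open('scene0.pkl','rb'))
H=[cv2.cvtColor(f['color'],cv2.COLOR_RGB2HSV).astype(int) for f in(T,S)]
def cen(i,b,fn,inv=0):
    h=H[i][b[1]:b[3],b[0]:b[2]];m=fn(h).astype(np.uint8)
    n,l,s,c=cv2.connectedComponentsWithStats(m);k=1+np.argmax(s[1:,4])
    cn=cv2.findContours((l==k).astype(np.uint8),0,cv2.CHAIN_APPROX_NONE)[0][0].reshape(-1,2)+np.array(b[:2])
    return c[k]+np.array(b[:2]),s[k],cn
def tri(a,b):
    p,d=ray(T,*a);q,e=ray(S,*b);t=np.linalg.lstsq(np.c_[d,-e],q-p,rcond=None)[0]
    return (p+d*t[0]+q+e*t[1])/2,np.linalg.norm(p+d*t[0]-q-e*t[1])
org=lambda h:(h[...,1]>205)&(h[...,0]<20)
a,s1,c1=cen(0,(160,285,200,330),org);b,s2,c2=cen(1,(445,252,482,290),org)
ea,eb=cv2.minEnclosingCircle(c1),cv2.minEnclosingCircle(c2)
print('orange',a,s1,b,s2,ea,eb,tri(a,b),tri(ea[0],eb[0]),onz(T,*ea[0],.038),onz(S,*eb[0],.038))
wh=lambda h:(h[...,1]<130)&(h[...,2]>110)|(h[...,0]>90)
a,s,c=cen(0,(145,268,225,348),wh);e=cv2.fitEllipse(cv2.convexHull(c));print('saucer',onz(T,*e[0],.006),e)
# pins
dk=lambda h:h[...,2]<75
P=[]
for bt,bs in (((294,207,309,221),(288,228,302,247)),((356,216,370,230),(330,257,343,275))):
    v=[]
    for i,bb in((0,bt),(1,bs)):
        h=H[i][bb[1]:bb[3],bb[0]:bb[2]];w=((h[...,0]>60)&(h[...,0]<150)&(h[...,2]<110))
        y,x=np.nonzero(w);v.append((x.mean()+bb[0],y.mean()+bb[1]));print('pin px',v[-1],w.sum())
    P.append(tri(*v)[0]);print('pin',tri(*v),onz(T,*v[0],.103),onz(S,*v[1],.103))
# lid
ld=lambda h:(h[...,0]>=17)&(h[...,2]>165)&(h[...,1]<145)
c,s,cn=cen(0,(435,255,565,385),ld)
w=np.array([onz(T,*p,.012)[:2]for p in cn]);r=cv2.minAreaRect((w*1000).astype(np.float32));print('lid',r)
for bb in((463,274,480,291),(521,276,538,293)):
    h=H[0][bb[1]:bb[3],bb[0]:bb[2]];m=h[...,0]<17;y,x=np.nonzero(m);u=(x.mean()+bb[0],y.mean()+bb[1]);print('hole',u,onz(T,*u,.009),m.sum())
hd=lambda h:(h[...,0]<=18)&(h[...,1]>=140)&(h[...,2]>140)
c,s,cn=cen(0,(475,308,540,335),hd);print('handle px',cn.min(0),cn.max(0))
w=np.array([onz(T,*p,.05)[:2]for p in cn]);print('handle',cv2.minAreaRect((w*1000).astype(np.float32)))
# keeper rim: corners
for u in((280,219.7),(369.3,232.2),(359,308.4),(269.3,295.4)): print('rim',onz(T,*u,.09))
rp=np.array([onz(T,*u,.09)[:2] for u in((280,219.7),(369.3,232.2),(359,308.4),(269.3,295.4))])
print('ctr',rp.mean(0),[np.linalg.norm(rp[i]-rp[i-1]) for i in range(4)])
d=rp[0]-rp[1]+rp[3]-rp[2];print('yaw by y side',np.arctan2(-d[0],d[1]));d=rp[0]-rp[3]+rp[1]-rp[2];print('yaw by x side',np.arctan2(d[1],d[0]))
d=P[0]-P[1];print('pins mid',(P[0]+P[1])/2,np.linalg.norm(d),'yaw',np.arctan2(-d[0],d[1]))
# tin bowl spoon
print('tin',onz(T,462,167,.07),'bowl',onz(T,231,160,.045),'spoon',onz(T,324,192,0),onz(T,327,122,0))
E
python3 m2.py
```

```text
orange [180.74727273 307.55272727] [  6   8  29  29 550] [463.07142857 271.21848739] [  6   7  25  25 476] ((180.0, 307.1666564941406), 14.515412330627441) ((463.46728515625, 271.3457946777344), 12.841389656066895) (array([0.4642363 , 0.30285415, 0.03899764]), np.float64(0.0046497301521048655)) (array([0.46497904, 0.30399453, 0.04001617]), np.float64(0.004340204027032247)) [0.46566554 0.30236468 0.038     ] [0.46201482 0.30587987 0.038     ]
saucer [0.46531734 0.30146204 0.006     ] ((184.28822326660156, 307.9256896972656), (63.199302673339844, 65.73136138916016), 26.673778533935547)
pin px (np.float64(301.0), np.float64(213.83333333333334)) 12
pin px (np.float64(295.44444444444446), np.float64(237.77777777777777)) 9
pin (array([0.65832805, 0.02073612, 0.16553984]), np.float64(0.09064100404033751)) [0.6463785  0.06210855 0.103     ] [ 0.63122676 -0.05393329  0.103     ]
pin px (np.float64(362.9), np.float64(222.9)) 10
pin px (np.float64(337.09090909090907), np.float64(263.3636363636364)) 11
pin (array([ 0.62117456, -0.00864725,  0.05131506]), np.float64(0.10854599543573999)) [ 0.6306
[... 467 characters left out ...]
875), (86.12606048583984, 15.33468246459961), 88.241943359375)
rim [0.63667716 0.10321092 0.09      ]
rim [ 0.61502663 -0.07004315  0.09      ]
rim [ 0.46857347 -0.05135004  0.09      ]
rim [0.49005786 0.11921263 0.09      ]
ctr [0.55258378 0.02525759] [np.float64(0.14748991055991256), np.float64(0.1746015935319541), np.float64(0.14764132138421074), np.float64(0.17191045427261015)]
yaw by y side -0.12480694223395897
yaw by x side -0.11783465241089462
pins mid [0.6397513  0.00604444 0.10842745] 0.12365704242706971 yaw -0.9016507876139956
tin [ 0.75464924 -0.25809066  0.07      ] bowl [0.76866576 0.21223066 0.045     ] spoon [0.71455814 0.01960055 0.        ] [0.87032767 0.0158471  0.        ]
```

move_arm(plan=[[[0,0,0,0,0,-0.8,1],[0,0,0,0,0,-0.8,1],[0,0,0,0,0,-0.77,1],[-0.95,-0.87,0,0,0,0,1],[-0.95,-0.87,0,0,0,0,1],[-0.95,-0.87,0,0,0,0,1],[-0.95,-0.87,0,0,0,0,1],[-0.95,-0.87,0,0,0,0,1],[-0.95,-0.87,0.5,0,0,0,1],[-0.95,-0.87,0.5,0,0,0,1]]], grip_force=25)

```text
clock: 1.1
position: [0.3482, 0.4413, 0.211]
tool_rot: [3.142, 0.0, 3.01]
force: [0.2, 0.7, 0.1]
grip_width: 0.0851
finger_force: 0.0
```

```bash
cat > d.py <<'E'
import sys
from h import *
# usage: d.py x y z yaw -> turn units about tool z, shift units in tool axes now / after the turn
x,y,z,yaw=map(float,sys.argv[1:5]);s=observe();Rm=rot(s['tool_rot']);T=R.from_euler('xyz',[np.pi,0,yaw]).as_matrix()
d=np.array([x,y,z])-s['position']
print('t',s['clock'],'pos',np.round(s['position'],4),'rpy',np.round(s['tool_rot'],4),'F',np.round(s['force'],1),'M',np.round(s['moment'],2),'w',s['grip_width'],'ff',s['finger_force'])
print('q',np.round(s['qpos'],2),'turn',np.round(np.degrees(R.from_matrix(Rm.T@T).as_rotvec())/6,3),'now',np.round(Rm.T@d/.02,2),'after',np.round(T.T@d/.02,2))
E
python3 d.py .4648 .3035 .10 3.01
```

```text
t 1.1 pos [0.3482 0.4413 0.211 ] rpy [3.1415e+00 1.0000e-04 3.0100e+00] F [0.2 0.7 0.1] M [ 0.09 -0.08 -0.  ] w 0.08514248770981497 ff 0.0
q [-0.95  0.45 -0.07  1.79  0.04  0.91  0.39] turn [ 0.001  0.001 -0.   ] now [-6.69 -6.07  5.55] after [-6.69 -6.07  5.55]
```

move_arm(plan=[[[-0.95,-0.87,0.6,0,0,0,1],[-0.95,-0.87,0.6,0,0,0,1],[-0.95,-0.87,0.6,0,0,0,1],[-0.95,-0.87,0.6,0,0,0,1],[-0.95,-0.87,0.6,0,0,0,1],[-0.95,-0.87,0.6,0,0,0,1],[-0.95,-0.87,0.6,0,0,0,1],[0,0,0.6,0,0,0,1],[0,0,0.4,0,0,0,1],[0,0,0,0,0,0,1]]])

```text
clock: 2.1
position: [0.4624, 0.3044, 0.1063]
tool_rot: [-3.141, -0.002, 3.011]
force: [0.1, -0.8, 0.3]
grip_width: 0.0853
finger_force: 0.0
```

```bash
python3 d.py .4648 .3035 .018 3.01
python3 - <<'E'
from h import *
f=grab_frame('top');g=grab_frame('scene')
a=f['color'][245:365,110:270];b=g['color'][190:310,390:550]
cv2.imwrite('pics/g1.png',cv2.resize(np.hstack([a,b])[:,:,::-1],(800,300),interpolation=cv2.INTER_CUBIC))
E
```

```text
t 2.1 pos [0.4624 0.3044 0.1063] rpy [-3.1406e+00 -1.6000e-03  3.0109e+00] F [ 0.1 -0.8  0.3] M [-0.    0.06 -0.04] w 0.08532207725444914 ff 0.0
q [-0.65  0.58 -0.05  1.89  0.04  0.68  0.71] turn [-0.009 -0.015  0.009] now [-0.13 -0.03  4.41] after [-0.13 -0.03  4.41]
```

View pics/g1.png

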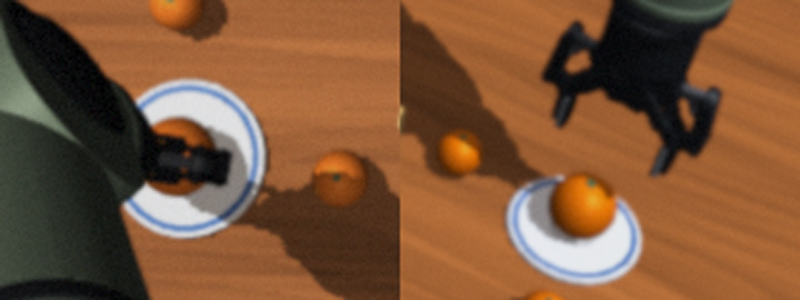

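The gripper stands centred above the large orange in both views. Next I descend and grip.

move_arm(plan=[[[-0.13,-0.03,0.6,0,0,0,1],[0,0,0.8,0,0,0,1],[0,0,0.8,0,0,0,1],[0,0,0.8,0,0,0,1],[0,0,0.8,0,0,0,1],[0,0,0.6,0,0,0,1],[0,0,0,0,0,0,1],[0,0,0,0,0,0,0.2],[0,0,0,0,0,0,-0.2],[0,0,0,0,0,0,-0.2]]], grip_force=25)

```text
clock: 3.2
position: [0.4664, 0.3037, 0.0201]
tool_rot: [3.14, 0.001, 3.01]
force: [-0.3, 2.5, 3.8]
grip_width: 0.0624
finger_force: 27.0
```

```bash
python3 d.py .4648 .3035 .178 3.01
```

```text
t 3.2 pos [0.4664 0.3037 0.0201] rpy [3.1402e+00 1.1000e-03 3.0101e+00] F [-0.3  2.5  3.8] M [ 0.5   0.02 -0.05] w 0.06243599746180959 ff 27.014120221138
q [-0.65  0.72 -0.04  1.92  0.06  0.5   0.7 ] turn [0.013 0.011 0.001] now [ 0.07 -0.01 -7.89] after [ 0.08 -0.02 -7.89]
```

move_arm(plan=[[[0,0,0,0,0,0,-0.4],[0,0,-0.5,0,0,0,-0.4],[0,0,-1,0,0,0,-0.4],[0,0,-1,0,0,0,-0.4],[0,0,-1,0,0,0,-0.4],[0,0,-1,0,0,0,-0.4],[0,0,-1,0,0,0,-0.4],[0,0,-1,0,0,0,-0.4],[0,0,-1,0,0,0,-0.4],[0,0,0,0,0,0,-0.4]]])

```text
clock: 4.2
position: [0.4668, 0.3034, 0.1721]
tool_rot: [3.139, 0.003, 3.01]
force: [-0.1, 0.3, -0.8]
grip_width: 0.0628
finger_force: 28.3
```

```bash
python3 d.py .5526 .0253 .17 3.01
```

```text
t 4.2 pos [0.4668 0.3034 0.1721] rpy [3.1393e+00 2.6000e-03 3.0096e+00] F [-0.1  0.3 -0.8] M [-0.02  0.02  0.01] w 0.06279072407000887 ff 28.291572332382202
q [-0.65  0.48 -0.05  1.84  0.03  0.81  0.73] turn [ 0.022  0.025 -0.004] now [ -6.08 -13.22   0.09] after [ -6.08 -13.22   0.11]
```

move_arm(plan=[[[-0.2,-0.5,0,0,0,0,-0.4],[-0.46,-1,0,0,0,0,-0.4],[-0.46,-1,0,0,0,0,-0.4],[-0.46,-1,0,0,0,0,-0.4],[-0.46,-1,0,0,0,0,-0.4],[-0.46,-1,0,0,0,0,-0.4],[-0.46,-1,0,0,0,0,-0.4],[-0.46,-1,0,0,0,0,-0.4],[-0.46,-1,0,0,0,0,-0.4],[-0.46,-1,0,0,0,0,-0.4]]])

```text
clock: 5.2
position: [0.5265, 0.1013, 0.1683]
tool_rot: [-3.14, -0.002, 3.009]
force: [0.6, 0.4, -1.1]
grip_width: 0.0626
finger_force: 28.2
```

move_arm(plan=[[[-0.46,-1,0,0,0,0,-0.4],[-0.46,-1,0,0,0,0,-0.4],[-0.46,-1,0,0,0,0,-0.4],[-0.36,-0.72,0,0,0,0,-0.4],[0,0,0.3,0,0,0,-0.4],[0,0,0.5,0,0,0,-0.4],[0,0,0.5,0,0,0,-0.4],[0,0,0.5,0,0,0,-0.4],[0,0,0,0,0,0,-0.4],[0,0,0,0,0,0,-0.4]]])

```text
clock: 6.2
position: [0.5516, 0.0253, 0.133]
tool_rot: [-3.141, -0.001, 3.01]
force: [-0.0, 0.3, -1.7]
grip_width: 0.0626
finger_force: 28.2
```

```bash
python3 d.py .5526 .0253 .022 3.01
python3 - <<'E'
from h import *
f=grab_frame('top');g=grab_frame('scene')
a=f['color'][175:325,220:420];b=g['color'][150:300,260:460]
cv2.imwrite('pics/g2.png',cv2.resize(np.hstack([a,b])[:,:,::-1],(800,300),interpolation=cv2.INTER_CUBIC))
E
```

```text
t 6.2 pos [0.5516 0.0253 0.133 ] rpy [-3.1414e+00 -6.0000e-04  3.0104e+00] F [-0.   0.3 -1.7] M [-0.01 -0.03  0.01] w 0.06264290305665074 ff 28.22964370250702
q [-0.14  0.54 -0.02  1.88  0.01  0.73  1.27] turn [-0.002 -0.006  0.004] now [-0.05  0.01  5.55] after [-0.05  0.01  5.55]
```

View pics/g2.png

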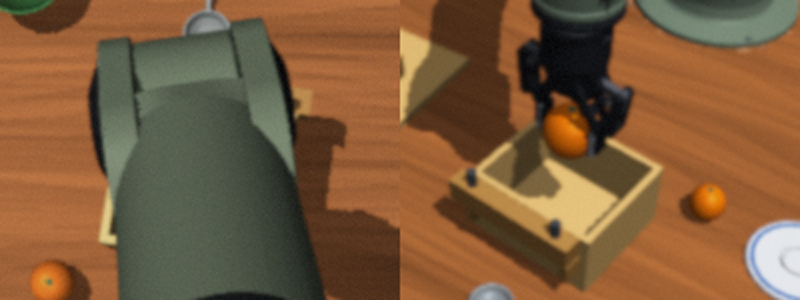

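The scene view shows the orange held over the open keeper, centred. I'll lower it, going slowly near the bottom.

move_arm(plan=[[[0,0,0.5,0,0,0,-0.4],[0,0,0.7,0,0,0,-0.4],[0,0,0.8,0,0,0,-0.4],[0,0,0.8,0,0,0,-0.4],[0,0,0.8,0,0,0,-0.4],[0,0,0.8,0,0,0,-0.4],[0,0,0.4,0,0,0,-0.4],[0,0,0.2,0,0,0,-0.4],[0,0,0.1,0,0,0,-0.4],[0,0,0,0,0,0,-0.4]]])

```text
clock: 7.3
position: [0.5519, 0.025, 0.0314]
tool_rot: [3.142, 0.0, 3.01]
force: [-0.0, 0.6, -0.6]
grip_width: 0.0626
finger_force: 28.2
```

```bash
python3 d.py .5526 .0253 .022 3.01
```

```text
t 7.3 pos [0.5519 0.025  0.0314] rpy [3.1415e+00 3.0000e-04 3.0099e+00] F [-0.   0.6 -0.6] M [-0.06 -0.03  0.  ] w 0.06264468297653694 ff 28.229679465293884
q [-0.14  0.7  -0.02  1.92  0.02  0.52  1.26] turn [ 0.001  0.003 -0.001] now [-0.03  0.02  0.47] after [-0.03  0.02  0.47]
```

move_arm(plan=[[[0,0,0.06,0,0,0,-0.4],[0,0,0.06,0,0,0,-0.4],[0,0,0.06,0,0,0,-0.4],[0,0,0.06,0,0,0,-0.4],[0,0,0.05,0,0,0,-0.4],[0,0,0.05,0,0,0,-0.4],[0,0,0.05,0,0,0,-0.4],[0,0,0,0,0,0,-0.4],[0,0,0,0,0,0,-0.4],[0,0,0,0,0,0,-0.4]]])

```text
clock: 8.3
position: [0.5518, 0.025, 0.0235]
tool_rot: [-3.142, 0.0, 3.01]
force: [0.7, 0.6, -1.3]
grip_width: 0.0628
finger_force: 28.2
```

move_arm(plan=[[[0,0,0.03,0,0,0,-0.4],[0,0,0.03,0,0,0,-0.4],[0,0,0.03,0,0,0,-0.4],[0,0,0,0,0,0,-0.4],[0,0,0,0,0,0,-0.4],[0,0,0,0,0,0,-0.4],[0,0,0,0,0,0,-0.4],[0,0,0,0,0,0,-0.4],[0,0,0,0,0,0,-0.4],[0,0,0,0,0,0,-0.4]]])

```text
clock: 9.3
position: [0.5521, 0.025, 0.0221]
tool_rot: [3.142, 0.001, 3.01]
force: [-0.4, -0.9, 6.3]
grip_width: 0.0625
finger_force: 28.9
```

It is touching the floor with about 7 N, so I'll let go gradually.

move_arm(plan=[[[0,0,0,0,0,0,0.48],[0,0,0,0,0,0,0.52],[0,0,0,0,0,0,0.6],[0,0,0,0,0,0,0.7],[0,0,0,0,0,0,0.8],[0,0,0,0,0,0,0.8],[0,0,0,0,0,0,0.8],[0,0,0,0,0,0,0.8],[0,0,-0.2,0,0,0,0.8],[0,0,-0.5,0,0,0,0.8]]])

```text
clock: 10.3
position: [0.5514, 0.025, 0.0357]
tool_rot: [-3.141, -0.001, 3.01]
force: [-0.4, -0.0, -0.0]
grip_width: 0.077
finger_force: 0.0
```

move_arm(plan=[[[0,0,-0.7,0,0,0,0.8],[0,0,-0.8,0,0,0,0.8],[0,0,-0.8,0,0,0,0.8],[0,0,-1,0,0,0,0.8],[0,0,-1,0,0,0,0.8],[0,0,-1,0,0,0,0.8],[0,0,-1,0,0,0,0.8],[0,0,-1,0,0,0,0.8],[0,0,-1,0,0,0,0.8],[0,0,-0.5,0,0,0,0.8]]])

```text
clock: 11.3
position: [0.5523, 0.025, 0.2145]
tool_rot: [3.141, 0.003, 3.01]
force: [0.9, -0.5, 0.3]
grip_width: 0.0771
finger_force: 0.0
```

```bash
python3 d.py .4525 -.3435 .15 1.546
```

```text
t 11.3 pos [0.5523 0.025  0.2145] rpy [3.1408e+00 2.8000e-03 3.0098e+00] F [ 0.9 -0.5  0.3] M [ 0.   -0.01 -0.01] w 0.07713610423307676 ff 0.0
q [-0.14  0.42 -0.01  1.81  0.01  0.9   1.28] turn [ 0.026  0.017 13.978] now [  2.53 -18.92   3.2 ] after [-18.54  -4.53   3.22]
```

move_arm(plan=[[[0.13,-1,0,0,0,0,0.8],[0.13,-1,0,0,0,0,0.8],[0.13,-1,0,0,0,0,0.8],[0.13,-1,0,0,0,0,0.8],[0.13,-1,0,0,0,0,0.8],[0.13,-1,0,0,0,0,0.8],[0.13,-1,0,0,0,0,0.8],[0.13,-1,0,0,0,0,0.8],[0.13,-1,0,0,0,0,0.8],[0.13,-1,0,0,0,0,0.8]]])

```text
clock: 12.3
position: [0.4993, -0.1706, 0.2121]
tool_rot: [3.142, 0.0, 3.01]
force: [-0.9, 0.7, 0.0]
grip_width: 0.0766
finger_force: 0.0
```

move_arm(plan=[[[0.13,-1,0,0,0,0,0.8],[0.13,-1,0,0,0,0,0.8],[0.13,-1,0,0,0,0,0.8],[0.13,-1,0,0,0,0,0.8],[0.13,-1,0,0,0,0,0.8],[0.13,-1,0,0,0,0,0.8],[0.13,-1,0,0,0,0,0.8],[0.13,-1,0,0,0,0,0.8],[0.13,-0.9,0,0,0,0,0.8],[0,0,0,0,0,1,0.5]]])

```text
clock: 13.3
position: [0.4518, -0.3456, 0.2121]
tool_rot: [-3.141, 0.0, 2.902]
force: [-0.1, 0.2, 0.6]
grip_width: 0.0647
finger_force: 0.0
```

move_arm(plan=[[[0,0,0,0,0,1,0.5],[0,0,0,0,0,1,0.5],[0,0,0,0,0,1,0.5],[0,0,0,0,0,1,0.5],[0,0,0,0,0,1,0.5],[0,0,0,0,0,1,0.5],[0,0,0,0,0,1,0.5],[0,0,0,0,0,1,0.5],[0,0,0,0,0,1,0.5],[0,0,0,0,0,1,0.5]]])

```text
clock: 14.3
position: [0.4531, -0.343, 0.2121]
tool_rot: [3.141, -0.0, 1.854]
force: [-0.8, 0.2, -0.5]
grip_width: 0.0641
finger_force: 0.0
```

move_arm(plan=[[[0,0,0,0,0,1,0.5],[0,0,0,0,0,1,0.5],[0,0,0,0,0,0.98,0.5],[0,0,0.4,0,0,0,0.3],[0,0,0.8,0,0,0,0],[0,0,0.8,0,0,0,0],[0,0,0.8,0,0,0,0],[0,0,0.4,0,0,0,0],[0,0,0,0,0,0,0],[0,0,0,0,0,0,0]]])

```text
clock: 15.3
position: [0.4533, -0.3434, 0.1481]
tool_rot: [3.141, 0.0, 1.547]
force: [0.1, 0.4, -0.1]
grip_width: 0.0429
finger_force: 0.0
```

```bash
python3 d.py .4525 -.3435 .022 1.546
python3 - <<'E'
from h import *
import pickle
f=grab_frame('top');g=grab_frame('scene')
pickle.dump((f,g),open('f1.pkl','wb'))
a=f['color'][190:330,250:400];b=f['color'][240:380,430:580];c=g['color'][140:280,180:330];d=g['color'][180:320,270:420]
q=lambda x:cv2.resize(x[:,:,::-1],(390,300),interpolation=cv2.INTER_CUBIC)
cv2.imwrite('pics/g3.png',np.vstack([np.hstack([q(a),q(b)]),np.hstack([q(c),q(d)])]))
E
```

```text
t 15.3 pos [ 0.4533 -0.3434  0.1481] rpy [3.1414e+00 1.0000e-04 1.5469e+00] F [ 0.1  0.4 -0.1] M [-0.03  0.02  0.01] w 0.04291258217404315 ff 0.0
q [ 0.26  0.57  0.4   1.84 -0.3   0.79  0.8 ] turn [0.002 0.001 0.008] now [-0.01 -0.04  6.3 ] after [-0.01 -0.04  6.3 ]
```

View pics/g3.png

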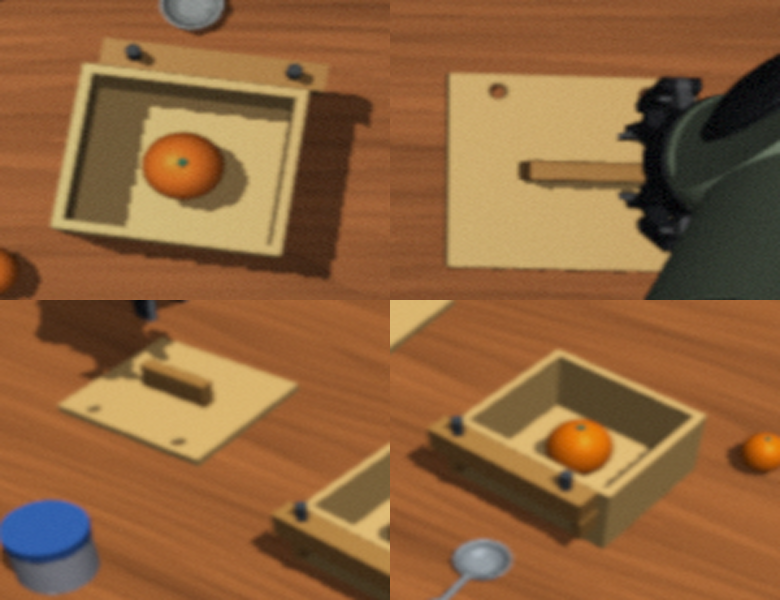

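The orange is at rest in the keeper at crop pixel (183,165), with the pins at (135,52) and (294,72). The open fingers straddle the handle, so I'll descend and grip the lid.

move_arm(plan=[[[0,-0.04,0.5,0,0,0,0],[0,0,0.9,0,0,0,0],[0,0,0.9,0,0,0,0],[0,0,0.9,0,0,0,0],[0,0,0.9,0,0,0,0],[0,0,0.9,0,0,0,0],[0,0,0.7,0,0,0,0],[0,0,0.5,0,0,0,0],[0,0,0.1,0,0,0,0],[0,0,0,0,0,0,0]]], grip_force=60)

```text
clock: 16.4
position: [0.4524, -0.3433, 0.0217]
tool_rot: [-3.141, 0.0, 1.546]
force: [0.3, 0.8, -0.1]
grip_width: 0.0427
finger_force: 0.0
```

move_arm(plan=[[[0,0,0,0,0,0,-0.3],[0,0,0,0,0,0,-0.5],[0,0,0,0,0,0,-0.7],[0,0,0,0,0,0,-1],[0,0,0,0,0,0,-1],[0,0,0,0,0,0,-1],[0,0,0,0,0,0,-1],[0,0,0,0,0,0,-1],[0,0,0,0,0,0,-1],[0,0,0,0,0,0,-1]]])

```text
clock: 17.4
position: [0.4525, -0.3434, 0.0225]
tool_rot: [3.141, 0.0, 1.546]
force: [-2.4, 1.2, 8.5]
grip_width: 0.0172
finger_force: 59.7
```

```bash
python3 d.py .4525 -.3435 .022 1.546
```

```text
t 17.4 pos [ 0.4525 -0.3434  0.0225] rpy [3.1409e+00 3.0000e-04 1.5459e+00] F [-2.4  1.2  8.5] M [0.23 0.52 0.06] w 0.017172244730293534 ff 59.653839468955994
q [ 0.34  0.76  0.29  1.9  -0.4   0.54  0.88] turn [ 0.007  0.003 -0.001] now [-0.01 -0.    0.02] after [-0.01 -0.    0.02]
```

The lid is gripped. Before carrying it, I compute the shift from hole-pair to pin-pair separately in each camera, so calibration bias cancels.

```bash
cat > m3.py <<'E'
from h import *
import pickle
f,g=pickle.load(open('f1.pkl','rb'))
T0=pickle.load(open('top0.pkl','rb'))
def dark(fr,c,r,low=False):
    gr=cv2.cvtColor(fr['color'],cv2.COLOR_RGB2GRAY).astype(float);x0,y0=int(c[0]-r),int(c[1]-r)
    w=gr[y0:y0+2*r+1,x0:x0+2*r+1];med=np.median(w);thr=(w.min()+med)/2;m=(w<thr).astype(np.uint8)
    n,l,s,cc=cv2.connectedComponentsWithStats(m);k=1+np.argmin([np.hypot(*(q-r)) for q in cc[1:]])
    wt=np.where(l==k,thr-w+5,0);yy,xx=np.mgrid[:w.shape[0],:w.shape[1]]
    return np.array([(wt*xx).sum()/wt.sum()+x0,(wt*yy).sum()/wt.sum()+y0]),s[k]
def rep(n,fr,ca,cb,z,r):
    a,sa=dark(fr,ca,r);b,sb=dark(fr,cb,r);A,B=onz(fr,*a,z),onz(fr,*b,z);d=A-B
    print(n,np.round(a,1),sa[2:],np.round(b,1),sb[2:],'mid',np.round((A+B)/2,4),'sep',round(np.linalg.norm(d),4),'yaw',round(np.arctan2(-d[0],d[1]),4));return (A+B)/2
hT=rep('holes top',T0,(471.4,282.4),(529.2,284),.011,6)
hS=rep('holes scene',g,(248.5,205.8),(216.2,190.4),.011,5)
pT=rep('pins top',f,(302,214),(363,223.5),.109,5)
pS=rep('pins scene',g,(337.5,264),(295.5,238.5),.105,5)
# frames A = +y pin (nearer the scene camera's right)
for n,h,p,fr in(('T',hT,pT,T0),('S',hS,pS,g)): print(n,'shift',np.round((p-h)[:2],4))
E
python3 m3.py
```

```text
holes top [470.8 281.5] [ 7  7 36] [528.9 283.5] [ 7  7 39] mid [ 0.5279 -0.3453  0.011 ] sep 0.1211 yaw -0.0217
holes scene [248.4 205.6] [4 2 8] [215.8 190.4] [3 2 5] mid [ 0.5254 -0.3431  0.011 ] sep 0.12 yaw -0.0175
pins top [302.1 215.9] [ 5  4 17] [363.5 224.9] [ 8  6 29] mid [0.6334 0.001  0.109 ] sep 0.1183 yaw -0.1306
pins scene [336.4 264.7] [ 5  7 27] [295.1 239.2] [ 5  7 24] mid [0.6449 0.0076 0.105 ] sep 0.1184 yaw -0.1341
T shift [0.1055 0.3463]
S shift [0.1195 0.3507]
```

```bash
cat > m4.py <<'E'
from h import *
import pickle
f,g=pickle.load(open('f1.pkl','rb'));T0=pickle.load(open('top0.pkl','rb'))
for fr,b,nm in((f,(255,200,385,325),'T'),(T0,(255,200,385,325),'T0'),(g,(280,195,400,305),'S')):
    h=cv2.cvtColor(fr['color'],cv2.COLOR_RGB2HSV).astype(int)[b[1]:b[3],b[0]:b[2]]
    m=((h[...,0]>=18)&(h[...,1]<150)&(h[...,2]>(150 if nm[0]=='T' else 145))).astype(np.uint8)
    n,l,s,c=cv2.connectedComponentsWithStats(m);k=1+np.argmax(s[1:,4])
    y,x=np.nonzero(l==k)
    # half-pixel corners give true outline
    pts=np.array([(a+dx+b[0],q+dy+b[1]) for a,q in zip(x,y) for dx in(-.5,.5) for dy in(-.5,.5)])
    hull=cv2.convexHull(pts.astype(np.float32)).reshape(-1,2)
    w=np.array([onz(fr,*p,.09)[:2]*1000 for p in hull],np.float32)
    r=cv2.minAreaRect(w);print(nm,s[k],r)
    yaw=-.131;M=np.array([[np.cos(yaw),-np.sin(yaw)],[np.sin(yaw),np.cos(yaw)]]);q=w@M
    lo,hi=q.min(0),q.max(0);print(' ext in keeper axes',hi-lo,'ctr',M@((lo+hi)/2))
E
python3 m4.py
```

```text
T [  15   20   99   89 3521] ((553.999267578125, 25.936180114746094), (172.47019958496094, 154.26515197753906), 82.60641479492188)
 ext in keeper axes [154.36959689 172.47084252] ctr [553.89848223  25.994532  ]
T0 [  15   20   99   89 4595] ((554.3360595703125, 25.883316040039062), (172.61288452148438, 154.94688415527344), 82.60640716552734)
 ext in keeper axes [155.19282902 172.48901983] ctr [554.30538426  25.93175361]
S [  18    9   93   68 1295] ((554.4180297851562, 29.256927490234375), (175.42816162109375, 156.6078643798828), 82.40447235107422)
 ext in keeper axes [156.60114671 175.49017239] ctr [554.50889427  29.31259698]
```

move_arm(plan=[[[0,0,-0.1,0,0,0,-1],[0,0,-0.3,0,0,0,-1],[0,0,-0.6,0,0,0,-1],[0,0,-1,0,0,0,-1],[0,0,-1,0,0,0,-1],[0,0,-1,0,0,0,-1],[0,0,-1,0,0,0,-1],[0,0,-1,0,0,0,-1],[0,0,-1,0,0,0,-1],[0,0,-0.5,0,0,0,-1]]])

```text
clock: 18.4
position: [0.4527, -0.3435, 0.174]
tool_rot: [3.14, 0.001, 1.546]
force: [1.0, 0.1, -5.0]
grip_width: 0.0172
finger_force: 59.0
```

```bash
python3 d.py .5645 .0125 .165 1.44
```

```text
t 18.4 pos [ 0.4527 -0.3435  0.174 ] rpy [3.1396e+00 1.0000e-03 1.5458e+00] F [ 1.   0.1 -5. ] M [-0.   -0.05 -0.04] w 0.01721616523629221 ff 59.00774359703064
q [ 0.25  0.54  0.42  1.83 -0.29  0.84  0.79] turn [0.02  0.009 1.01 ] now [17.94  5.14  0.44] after [18.38  3.22  0.45]
```

move_arm(plan=[[[0,0,0,0,0,0.5,-1],[0,0,0,0,0,0.5,-1],[0.5,0.1,0,0,0,0,-1],[0.9,0.16,0,0,0,0,-1],[0.9,0.16,0,0,0,0,-1],[0.9,0.16,0,0,0,0,-1],[0.9,0.16,0,0,0,0,-1],[0.9,0.16,0,0,0,0,-1],[0.9,0.16,0,0,0,0,-1],[0.9,0.16,0,0,0,0,-1]]])

```text
clock: 19.4
position: [0.4943, -0.2099, 0.1717]
tool_rot: [-3.141, -0.0, 1.444]
force: [0.2, 0.0, -3.1]
grip_width: 0.0168
finger_force: 58.8
```

move_arm(plan=[[[0.9,0.16,0,0,0,0,-1],[0.9,0.16,0,0,0,0,-1],[0.9,0.16,0,0,0,0,-1],[0.9,0.16,0,0,0,0,-1],[0.9,0.16,0,0,0,0,-1],[0.9,0.16,0,0,0,0,-1],[0.9,0.16,0,0,0,0,-1],[0.9,0.16,0,0,0,0,-1],[0.9,0.16,0,0,0,0,-1],[0.9,0.16,0,0,0,0,-1]]])

```text
clock: 20.4
position: [0.549, -0.0355, 0.1717]
tool_rot: [-3.141, -0.0, 1.444]
force: [0.4, -0.0, -3.3]
grip_width: 0.0168
finger_force: 58.8
```

```bash
python3 d.py .5651 .0127 .138 1.441
```

```text
t 20.4 pos [ 0.549  -0.0355  0.1717] rpy [-3.1412e+00 -2.0000e-04  1.4436e+00] F [ 0.4 -0.  -3.3] M [ 0.06 -0.06  0.03] w 0.016789607808139193 ff 58.84143054485321
q [-0.37  0.52  0.45  1.87 -0.3   0.82  0.11] turn [-0.004 -0.002  0.025] now [2.49 0.49 1.68] after [2.5  0.49 1.68]
```

move_arm(plan=[[[0.8,0.16,0,0,0,0.03,-1],[0.8,0.16,0,0,0,0,-1],[0.8,0.16,0,0,0,0,-1],[0.09,0,0.2,0,0,0,-1],[0,0,0.4,0,0,0,-1],[0,0,0.4,0,0,0,-1],[0,0,0.35,0,0,0,-1],[0,0,0,0,0,0,-1],[0,0,0,0,0,0,-1],[0,0,0,0,0,0,-1]]])

```text
clock: 21.4
position: [0.5654, 0.0108, 0.1449]
tool_rot: [3.141, -0.0, 1.438]
force: [-0.7, 0.6, -3.1]
grip_width: 0.0168
finger_force: 58.8
```

```bash
python3 d.py .5651 .0127 .1345 1.441
python3 - <<'E'
from h import *
import pickle
f=grab_frame('top');g=grab_frame('scene');pickle.dump((f,g),open('f2.pkl','wb'))
s=observe();p=s['position']
lid=lambda x,y,z:rot(s['tool_rot'])@np.array([-y*-1 if 0 else y, x,0])*0  # unused
yaw=s['tool_rot'][2]-np.pi/2;M=R.from_euler('z',yaw).as_matrix()
for y in(60,-60):
    P=p*[1,1,1]+M@np.array([.075,y/1000,0]);P[2]=p[2]-.0225+.012;print('expected hole px scene',np.round(proj(g,P),1),'top',np.round(proj(f,P),1))
a=g['color'][180:300,260:420]
cv2.imwrite('pics/g4.png',cv2.resize(a[:,:,::-1],(800,600),interpolation=cv2.INTER_CUBIC))
E
```

```text
t 21.4 pos [0.5654 0.0108 0.1449] rpy [ 3.1412e+00 -1.0000e-04  1.4378e+00] F [-0.7  0.6 -3.1] M [-0.05  0.02 -0.01] w 0.016846670295146162 ff 58.78669202327728
q [-0.43  0.58  0.43  1.86 -0.33  0.78  0.05] turn [ 0.004 -0.    -0.031] now [ 0.09 -0.03  0.52] after [ 0.09 -0.03  0.52]
expected hole px scene [335.8 253. ] top [301.2 209.9]
expected hole px scene [293.2 227.4] top [364.9 219.3]
```

View pics/g4.png

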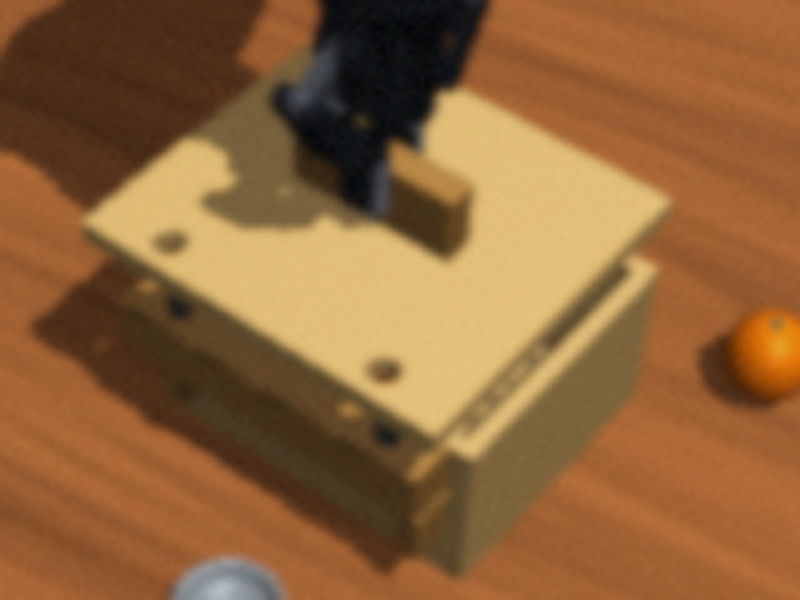

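The scene view shows the lid hovering level, holes at crop (170,241) and (384,370), with pins visible below at (180,306) and (388,434). Now I work out the relative offset.

```bash
cat > m5.py <<'E'
from h import *
import pickle,sys
sys.argv=['']
exec(open('m3.py').read().split("hT=rep")[0])
f1,g1=f,g; f2,g2=pickle.load(open('f2.pkl','rb'))
p=np.array([.5654,.0108]);yaw=1.4378-np.pi/2;M=np.array([[np.cos(yaw),-np.sin(yaw)],[np.sin(yaw),np.cos(yaw)]])
z=.1449-.0225
hm=[]
for c,y in(((336.8,254),.06),((294,228.2),-.06)):
    a,s=dark(g2,c,5);e=proj(g2,[*(p+M@[.075,y]),z+.0105]);w=onz(g2,*a,z+.0105)[:2]
    hm.append(w);print('hole',a,s[2:],'expected',np.round(e,1),'world err mm',np.round((w-p-M@[.075,y])*1000,1))
def pin(c):
    # neutral/dark bluish steel, weighted centroid and extents
    im=g1['color'].astype(int);x0,y0=int(c[0])-6,int(c[1])-8;w=im[y0:y0+17,x0:x0+13]
    k=np.clip(30-(w[...,0]-w[...,2]),0,None)*(w.sum(2)<260);yy,xx=np.mgrid[:17,:13]
    n,l,s,_=cv2.connectedComponentsWithStats((k>0).astype(np.uint8));j=1+np.argmax(s[1:,4]);k=k*(l==j)
    print('pin ext',s[j][:2]+[x0,y0],s[j][2:]);return np.array([(k*xx).sum()/k.sum()+x0,(k*yy).sum()/k.sum()+y0])
pm=[]
for c in((337,264),(295.3,238.5)):
    a=pin(c);pm.append([onz(g1,*a,zz)[:2] for zz in(.099,.103,.107)]);print(a,np.round(pm[-1],4).tolist())
pm=np.array(pm).mean(0);hm=np.mean(hm,0)
print('pin mid - hole mid (scene), keeper axes mm, z .099 .103 .107:',np.round((pm-hm)@M*1000,1).tolist())
E
python3 m5.py
```

```text
hole [336.70327869 253.86065574] [ 6  5 20] expected [335.7 253.5] world err mm [-0.3  2.3]
hole [293.8914405  228.18371608] [ 6  4 18] expected [293.2 227.9] world err mm [-0.1  1.9]
pin ext [335 261] [ 5  7 28]
[336.95373134 263.75522388] [[0.6453, 0.0636], [0.6483, 0.0651], [0.6513, 0.0667]]
pin ext [294 235] [ 4  8 26]
[295.26226734 238.03891709] [[0.629, -0.056], [0.6321, -0.0538], [0.6352, -0.0516]]
pin mid - hole mid (scene), keeper axes mm, z .099 .103 .107: [[-2.5, 0.5], [0.3, 2.8], [3.1, 5.0]]
```

move_arm(plan=[[[0.1,0,0,0,0,0,-1],[0,0,0.2,0,0,0,-1],[0,0,0.2,0,0,0,-1],[0,0,0.1,0,0,0,-1],[0,0,0.05,0,0,0,-1],[0,0,0.05,0,0,0,-1],[0,0,0.05,0,0,0,-1],[0,0,0.05,0,0,0,-1],[0,0,0,0,0,0,-1],[0,0,0,0,0,0,-1]]])

```text
clock: 22.5
position: [0.5654, 0.013, 0.1307]
tool_rot: [-3.141, -0.0, 1.438]
force: [-0.7, 0.6, -4.5]
grip_width: 0.0169
finger_force: 58.8
```

```bash
python3 d.py .5652 .0129 .1125 1.438
```

```text
t 22.5 pos [0.5654 0.013  0.1307] rpy [-3.1415 -0.      1.4381] F [-0.7  0.6 -4.5] M [ 0.15  0.24 -0.02] w 0.016891946535087774 ff 58.81478011608124
q [-0.42  0.6   0.42  1.86 -0.34  0.75  0.05] turn [-0.001 -0.     0.001] now [-0.01 -0.01  0.91] after [-0.01 -0.01  0.91]
```

move_arm(plan=[[[0,0,0.06,0,0,0,-1],[0,0,0.06,0,0,0,-1],[0,0,0.06,0,0,0,-1],[0,0,0.06,0,0,0,-1],[0,0,0.06,0,0,0,-1],[0,0,0.06,0,0,0,-1],[0,0,0,0,0,0,-1],[0,0,0,0,0,0,-1],[0,0,0,0,0,0,-1],[0,0,0,0,0,0,-1]]])

```text
clock: 23.5
position: [0.5654, 0.013, 0.1234]
tool_rot: [-3.141, 0.0, 1.438]
force: [-1.2, 0.6, -5.4]
grip_width: 0.0174
finger_force: 58.7
```

```bash
python3 d.py .5652 .0129 .1125 1.438
```

```text
t 23.5 pos [0.5654 0.013  0.1234] rpy [-3.1414e+00  1.0000e-04  1.4381e+00] F [-1.2  0.6 -5.4] M [0.32 0.48 0.03] w 0.01739917457571899 ff 58.72658729553223
q [-0.42  0.61  0.41  1.87 -0.35  0.74  0.06] turn [-0.001  0.001  0.001] now [-0.   -0.01  0.55] after [-0.   -0.01  0.55]
```

```bash
python3 - <<'E'
from h import *
f=grab_frame('top');g=grab_frame('scene')
a=g['color'][185:305,260:420]
cv2.imwrite('pics/g5.png',cv2.resize(a[:,:,::-1],(800,600),interpolation=cv2.INTER_CUBIC))
E
```

```text
(no output)
```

View pics/g5.png

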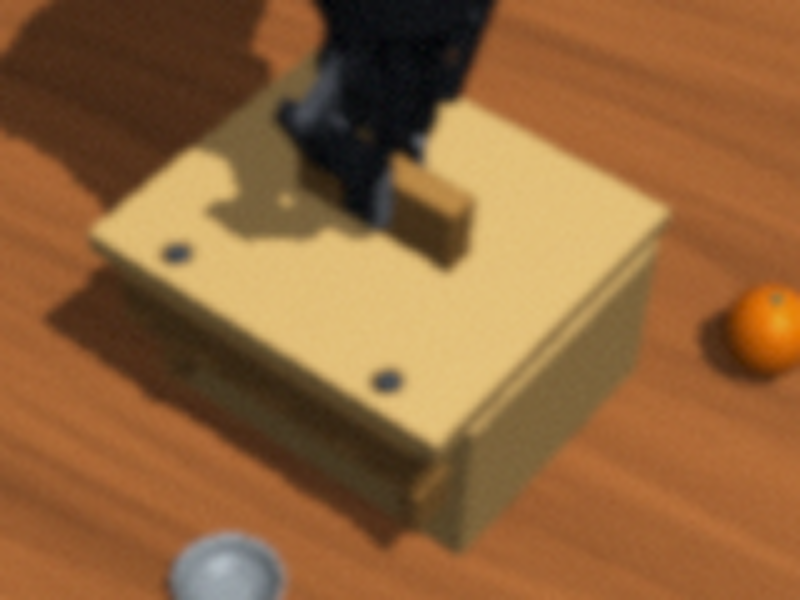

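Both pins fill the holes, at crop (177,252) and (387,380), and the lid sits evenly just above the rim. I'll continue down gently.

move_arm(plan=[[[0,0,0.06,0,0,0,-1],[0,0,0.06,0,0,0,-1],[0,0,0.06,0,0,0,-1],[0,0,0.06,0,0,0,-1],[0,0,0.06,0,0,0,-1],[0,0,0.06,0,0,0,-1],[0,0,0.06,0,0,0,-1],[0,0,0.04,0,0,0,-1],[0,0,0,0,0,0,-1],[0,0,0,0,0,0,-1]]])

```text
clock: 24.6
position: [0.5654, 0.013, 0.1142]
tool_rot: [-3.141, 0.0, 1.438]
force: [-3.1, 1.2, -4.9]
grip_width: 0.0168
finger_force: 59.0
```

```bash
python3 d.py .5652 .0129 .1125 1.438
```

```text
t 24.6 pos [0.5654 0.013  0.1142] rpy [-3.1415  0.      1.4382] F [-3.1  1.2 -4.9] M [0.38 0.77 0.05] w 0.01677809846025304 ff 58.9578777551651
q [-0.41  0.62  0.4   1.87 -0.36  0.72  0.06] turn [-0.001  0.     0.002] now [-0.01 -0.01  0.09] after [-0.01 -0.01  0.09]
```

move_arm(plan=[[[0,0,0.03,0,0,0,-1],[0,0,0.03,0,0,0,-1],[0,0,0.03,0,0,0,-1],[0,0,0.02,0,0,0,-1],[0,0,0,0,0,0,-1],[0,0,0,0,0,0,-1],[0,0,0,0,0,0,-1],[0,0,0,0,0,0,-1],[0,0,0,0,0,0,-1],[0,0,0,0,0,0,-1]]])

```text
clock: 25.6
position: [0.5654, 0.013, 0.1125]
tool_rot: [-3.142, -0.0, 1.438]
force: [-7.5, 3.2, 5.4]
grip_width: 0.017
finger_force: 60.4
```

```bash
python3 d.py .5652 .0129 .1125 1.438
```

```text
t 25.6 pos [0.5654 0.013  0.1125] rpy [-3.1415e+00 -3.0000e-04  1.4381e+00] F [-7.5  3.2  5.4] M [0.53 1.49 0.02] w 0.017045793498906423 ff 60.41452467441559
q [-0.41  0.62  0.4   1.87 -0.36  0.71  0.07] turn [-0.001 -0.003  0.001] now [-0.01 -0.01 -0.  ] after [-0.01 -0.01 -0.  ]
```

The lid is in contact at exactly the expected height. I'll settle it slightly, release and withdraw.

move_arm(plan=[[[0,0,0.02,0,0,0,-1],[0,0,0,0,0,0,-1],[0,0,0,0,0,0,-0.55],[0,0,0,0,0,0,-0.45],[0,0,0,0,0,0,-0.3],[0,0,0,0,0,0,-0.1],[0,0,0,0,0,0,0],[0,0,0,0,0,0,0],[0,0,-0.2,0,0,0,0],[0,0,-0.5,0,0,0,0]]])

```text
clock: 26.6
position: [0.5651, 0.0129, 0.1257]
tool_rot: [-3.14, 0.0, 1.438]
force: [-0.0, -0.1, 0.9]
grip_width: 0.0428
finger_force: 0.0
```

move_arm(plan=[[[0,0,-0.7,0,0,0,0],[0,0,-0.9,0,0,0,0],[0,0,-1,0,0,0,0],[0,0,-1,0,0,0,0],[0,0,-1,0,0,0,0],[0,0,-1,0,0,0,0],[-1,0,-0.5,0,0,0,0],[-1,0,0,0,0,0,0],[-1,0,0,0,0,0,0],[-1,0,0,0,0,0,0]]])

```text
clock: 27.6
position: [0.5545, -0.0678, 0.2487]
tool_rot: [3.141, -0.0, 1.438]
force: [0.2, -0.3, 0.1]
grip_width: 0.0427
finger_force: 0.0
```

move_arm(plan=[[[-1,0,0,0,0,0,0],[-1,0,0,0,0,0,0],[-1,0,0,0,0,0,0],[-1,0,0,0,0,0,0],[-1,0,0,0,0,0,0],[-1,0,0,0,0,0,0],[-1,0,0,0,0,0,0],[-0.5,0,0,0,0,0,0],[0,0,0,0,0,0,0],[0,0,0,0,0,0,0]]])

```text
clock: 28.6
position: [0.5351, -0.2145, 0.2479]
tool_rot: [3.142, -0.0, 1.438]
force: [0.9, 1.1, -0.7]
grip_width: 0.0429
finger_force: 0.0
```

```bash
python3 d.py .5652 .0129 .1125 1.438; python3 - <<'E'
from h import *
f=grab_frame('top');g=grab_frame('scene')
a=g['color'][185:305,270:390];b=f['color'][185:325,250:390]
q=lambda x:cv2.resize(x[:,:,::-1],(400,400),interpolation=cv2.INTER_CUBIC)
cv2.imwrite('pics/g6.png',np.hstack([q(a),q(b)]))
E
```

```text
t 28.6 pos [ 0.5351 -0.2145  0.2479] rpy [ 3.1415e+00 -4.0000e-04  1.4382e+00] F [ 0.9  1.1 -0.7] M [0.05 0.02 0.04] w 0.04287036917888708 ff 0.0
q [-0.09  0.47  0.52  1.73 -0.27  1.01  0.4 ] turn [ 0.001 -0.004  0.002] now [ 1.146e+01 -1.000e-02  6.770e+00] after [ 1.147e+01 -1.000e-02  6.770e+00]
```

View pics/g6.png

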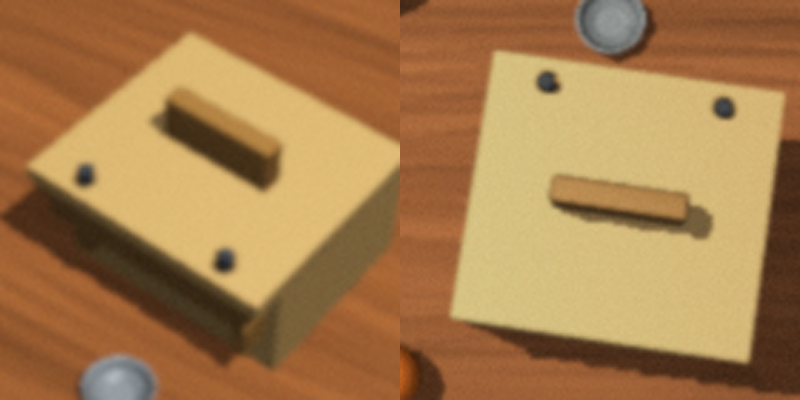

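Both pins stand up through the lid holes, at (85,174) and (224,261) in the left crop. The lid lies flush and the arm is clear, so I'm handing in.

```bash
python3 -c "
from h import *
print(job_done())"
```

```text
the job is handed in; nothing more can be done
None
```

The orange rests on the keeper's floor and the lid is seated flush with both pins through its holes; I handed the job in at 28.6 s with the arm clear, and the hand-in returned no verdict.

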